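# Feed the die tray past the spring gate of the leather press

### The job

On the leather bench, load the die tray into the press: press the long treadle beside the chute down with one fingertip to hold the spring gate well open, and keep it held while the same hand pushes the tray, by its upright rear plate, along the chute past the gate until it is fully home against the end stop. Then take the hand away so that the gate drops shut behind the dies. Only push: the tray must stay flat on the chute floor, must not bump or rub the gate, and the things standing around must be left alone.

Things in the scene. Friction and masses are not known exactly. Their poses are not given: they have to be found in the camera images.
- feeder: Fixed feed chute of a bench press on a steel base plate 510 x 150 mm. Origin: on the work surface below the gate blade, mid chute. x = direction of tray travel (to the press), y across the chute (treadle on the -y side), z up. Chute: x -290 to +100 mm, floor at height 4 mm, 60 mm wide inside, aluminium walls 5 mm thick with tops at 20 mm. At y -39, x +16 and -262 mm: bearing posts 50 mm high.
- end_stop (a point): Middle of the lower edge of the end stop's face, on the chute floor at feeder x +90 mm; the stop is 30 mm high. The grey press stands beyond it, 235 mm high (hand lever to 290 mm), with its head and ram overhanging back to feeder x +60 mm, 92 mm above the table.
- gate (a joint): Gate angle: 0 shut, 0.95 rad fully open (stop). Shaft (8 mm) along feeder x at y -38 mm, height 42 mm. Pressing the treadle raises the blade. Shut, the 6 mm steel blade bars the chute at x 0, y -14 to +28 mm, lower edge at height 16 mm. The tray's dies clear it above 0.65 rad. A spring shuts it when let go; about 2 N on the treadle start it, about 4 N hold it open.
- treadle (a point): Middle of the top face of the treadle: steel plate 270 mm long (feeder x -252 to +18 mm), 28 mm wide, beside the chute, fixed to the gate's shaft. Shut, it slopes up away from the chute by 0.45 rad, this point at feeder y -68 mm, height 59 mm; fully open, down by 0.5 rad, point at height 27 mm. Pressing it anywhere along its length opens the gate; a fingertip can slide along it.
- tray: Loose wood die tray, ~0.4 kg, 160x56 mm, on the chute floor. Origin: underside, below the die block's centre; x = travel, z up. Block: x -35 to +35 mm, 20 mm high, six steel dies standing to 30 mm. Behind it a 6 mm flat tail runs to x -125 mm with an upright push plate. Home (front on the end stop), the origin is at feeder x +55 mm; only the tail lies under the blade, push plate before the gate.
- push_plate (a point): Centre of the rear face of the tray's upright push plate (52 mm wide, 8 mm thick, top 72 mm above the tray's underside, this point 39 mm above it), where a finger pushes; the face looks along the tray's -x.
- rivet_jar: Bystander: glass jar with steel lid, 48 mm across, 55 mm high, standing beyond the chute. Origin: centre of the underside.
- spool: Bystander: dark wooden spool, 44 mm across, 50 mm high, standing beyond the chute. Origin: centre of the underside.
- slicker: Bystander: turned wooden edge slicker, 32 mm across, 80 mm high, standing beyond the chute. Origin: centre of the underside.
- mallet: Bystander: wooden mallet, 240 mm long, lying beyond the chute.
- waxblock: Bystander: block 60 x 40 x 22 mm on the robot's side. Origin: centre of the underside.
- tin: Bystander: open steel tin, 60 mm across, 40 mm high, by the press. Origin: centre of the underside.
- weight: Bystander: steel weight, 44 mm across, 44 mm high, standing just behind the chute's entry. Origin: centre of the underside.
- buckle_block: Bystander: dark wooden block 50 x 35 x 30 mm with a 20 mm steel pin on top, on the robot's side. Origin: centre of the underside.
Things that resemble listed ones, but are neither listed nor needed, are in the scene too. Leave any green or white look-alike of the tray alone.

How it is judged:
On the way, in this order (a step that is already met when the one before it is completed fails the run):
1. a finger holds the gate open with the tray still before it (value of joint gate above 0.6 rad and contact force between the fingers and gate above 0.3 N and x of tray in the frame of feeder below -0.04 m), for 0.1 s.
2. the tray's die block passes under the gate while a finger holds the gate open (value of joint gate above 0.6 rad and contact force between the fingers and gate above 0.3 N and x of tray in the frame of feeder between -0.015 and 0.03 m), for 0.05 s.
3. the tray is home while a finger still holds the gate open (value of joint gate above 0.6 rad and contact force between the fingers and gate above 0.3 N and x of tray in the frame of feeder above 0.048 m), for 0.05 s.
At the end, for the whole second after the job is handed in: The tray lies flat in the chute, at rest, within 7 mm of the end stop, and the gate is shut behind its die block (within 0.06 rad) (x of tray in the frame of feeder above 0.048 m and value of joint gate below 0.06 rad and z of tray in the frame of feeder below 0.008 m and angle between tray's own z axis and vertical below 0.06 rad and linear speed of tray below 0.02 m/s); the robot touches nothing.
It fails at once if the tray is lifted or tipped (z of tray in the frame of feeder above 0.014 m or angle between tray's own z axis and vertical above 0.15 rad).
It fails at once if the gate and the tray bump or rub (contact force between gate and tray above 1 N).
It fails at once if a bystander is disturbed (distance of any of rivet_jar, spool, slicker, mallet, waxblock, tin, weight, buckle_block from where it was at the start of the episode above 0.03 m or angle between any of rivet_jar, spool, slicker, tin, weight's own z axis and vertical above 0.5 rad).
It also fails if it takes over 45 s, if anything falls off the work surface, if the arm or the gripper's body presses on something with over 40 N, if the wrist force passes 120 N, or if a joint passes its speed limit or range.

### The arm

A 6-joint arm with a two-finger parallel gripper is mounted at the origin on the work surface. World frame = base frame: x ahead of the robot, y to its left, z up, the work surface at z = 0. Lengths are in m, angles in rad, forces in N, time in s.
With the tool pointing down it reaches from about 0.4 to 0.825 m from the base axis. Payload 7 kg.
Tool frame: the origin (TCP) lies between the finger pads; the fingertips stand ahead of it and the grasp point (between the pads) lies 11 mm behind it (nose_length is the x of the fingertips in the tool frame, in m); x points along the fingers, y is the direction in which the jaws open and shut, and the axes are right-handed (so a half turn about x gives the same grasp; the last joint's range is limited). The gripper opens to 85 mm and grips with 20 to 120 N. Pads are 22 mm wide; open, the fingers measure 114 mm over their backs; the gripper's body (76 mm by 85 mm) begins 54 mm behind the grasp point. The pads swing forward as they close: fully open they stand 13 mm farther back than shut.
Start: joints at [1.622, 0.359, 0.012, 0, -1.224, -0.288], TCP at [0.158, 0.656, 0.239] pointing down, gripper open.
Joint ranges: [-3.07, 3.07], [-1.43, 2.12], [-1.02, 1.25], [-3.03, 1.67], [-3.05, -0], [-3.03, 3.03]. Speed limits (rad/s): [2.39, 2.39, 3.01, 3.14, 3.14, 3.14].

### API

Orientations are given as a unit quaternion [x, y, z, w].
In Python, from bench import * gives the robot as it stands.
- The arm moves only by the shell command python3 -m handwheel 'ROWS'. ROWS is JSON, a list of rows, each an object of numbers: "wx", "wy", "wz": the turn, a rotation vector about the tool's x, y, z in degrees; "tx", "ty", "tz": the shift along the tool's x, y, z in cm; "hand": the finger opening in cm, from 0 to 8.54. In form: [{"wx": .., "wy": .., "wz": .., "tx": .., "ty": .., "tz": .., "hand": ..}, ...]. A call has 1 to 8 rows; each row is the pose to reach, as a shift and turn from the pose measured when the call began, along the tool's axes at that moment; what a row does not reach only later rows make up. A row lasts 1/12 s, in which the tool goes at most 41.7 mm and 7.16 degrees, less where a joint would pass 70% of its speed; a pose out of reach is approached as far as the arm can. A call with a gripper value outside its range is refused whole. The fingers move at their own pace and stop on an object; the grip force is fixed at half the most. Time passes only in rows, so rows that repeat a pose let the fingers close. It gives the time, the measured TCP pose, the force and the opening at its end, in the units of the state.
- read_state(): the state, without advancing time (a new reading comes with each control period).
- grab_frame(name): name is "scene" or "top" or "wrist"; returns the picture (480x640x3 uint8, blue, green, red); there is no depth.
- camera_params(name): a dict with "intrinsics" (3x3 intrinsics, pixels), "k1" (the pictures are not rectified: a ray, as slopes to the right and down, at radius r is drawn at 1 + k1 r^2 times it, then the intrinsics apply), "R" (3x3) and "t" (3): a world point X has camera coordinates R X + t. Camera axes: x right, y down, z forward; pixel columns grow to the right and rows downward; lengths in m; the calibration is good to about 2 mm. A picture is of the moment at which its call begins: read the wrist's pose just before it. camera_params takes no time and is no camera call; for the wrist camera it gives the pose at the moment of the call.
- job_done(): hands the job in, once; it reports no verdict.
The state is a dict: "time_s": time; "joint_positions": joint angles; "joint_velocities": joint speeds; "tau": joint torques, N m; "position": TCP position; "ee_rot": TCP orientation; "contact_force": force on the tool from outside, world axes, zero at the start; "wrist_torque": the same for the moment, N m; "finger_gap": finger opening in m.
Only numpy, scipy, OpenCV 4.12 (cv2) and the standard library are available. Lean on these libraries where they do the work, as an engineer would, in place of code of your own. Each camera call takes 0.05 s, during which the arm holds its last target.

## Working session

There is one attempt and no reset: what is moved stays moved. The work goes in short steps, Python scripts to look and compute and a shell command to move; the robot and the scene stay as the last step left them, time stands still between calls to the robot, and variables do not carry over. Pictures are saved under pics/ and viewed, and the job is handed in when it is done.

```bash
ls; mkdir -p pics; python3 - <<'E'
from bench import *
import cv2
s=read_state();print(s)
for n in("scene","top"):
    f=grab_frame(n);cv2.imwrite(f"pics/{n}0.png",f);p=camera_params(n);print(n,p)
E
```

```text
pics
{'time_s': 0.0, 'joint_positions': array([ 1.62209509e+00,  3.59375888e-01,  1.10665598e-02, -3.64493748e-04,
       -1.22409979e+00, -2.88137212e-01]), 'joint_velocities': array([ 1.75091808e-05,  1.51120983e-03, -9.13689112e-04, -5.33289788e-04,
       -3.79377007e-04,  4.37055875e-04]), 'tau': array([-7.17178991e-04, -5.83323169e+01,  2.93412602e+01,  6.93710133e+00,
       -6.19542960e-03, -2.38806287e-06]), 'position': array([0.15826097, 0.65570267, 0.23837155]), 'ee_rot': array([-0.70212611,  0.0841655 ,  0.70217234,  0.08300054]), 'contact_force': array([-0.42311625, -0.28164219,  0.1979781 ]), 'wrist_torque': array([0.02694172, 0.0023426 , 0.0092257 ]), 'finger_gap': 0.08562076971203346}
scene {'intrinsics': array([[584.04323988,   0.        , 326.86932907],
       [  0.        , 584.04323988, 235.84690738],
       [  0.        ,   0.        ,   1.        ]]), 'k1': 0.02264578810629113, 'R': array([[ 0.50014594,  0.86578025,  0.01669122],
       [ 0.69383445, -0.389134  , -0.6059443 ],
       [-0.51811948,  0.31464153, -0.79533195]]), 't': array([-0.30877133, -0.29488264,  1.50227629])}
top {'intrinsics': array([[446.29814753,   0.        , 320.0025592 ],
       [  0.        , 446.29814753, 238.81012718],
       [  0.        ,   0.        ,   1.        ]]), 'k1': -0.03016561574712577, 'R': array([[ 0.02164537, -0.99974188,  0.00690282],
       [-0.98830697, -0.02243913, -0.15081716],
       [ 0.15093313, -0.00355761, -0.98853757]]), 't': array([0.06087679, 0.51295248, 0.92479418])}
```

View pics/scene0.png

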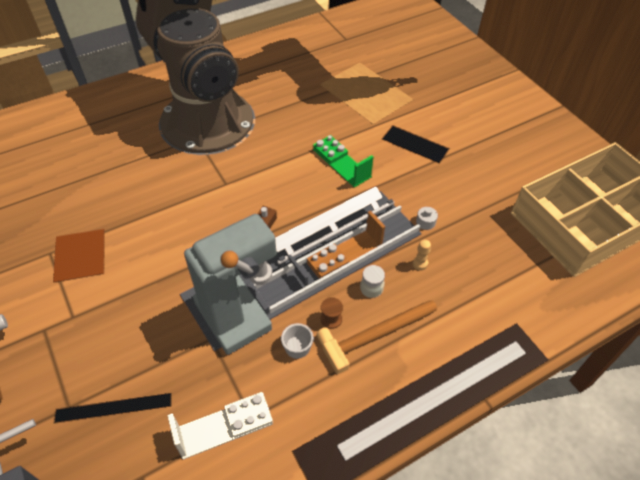

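View pics/top0.png

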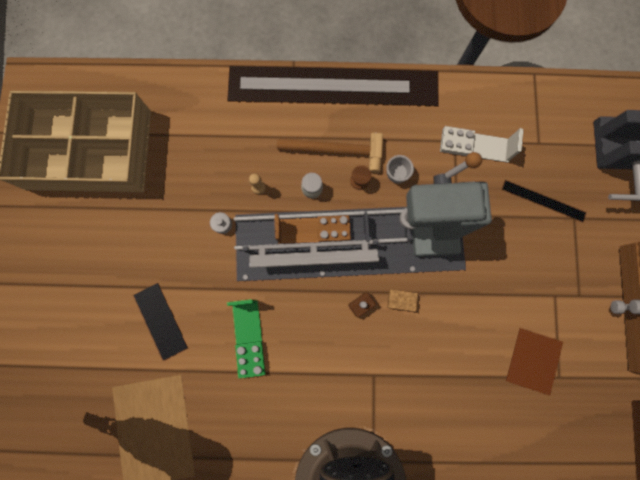

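```bash
cat > h.py <<'E'
from bench import *
import cv2, numpy as np
from scipy.spatial.transform import Rotation as Ro
def dist(p): return np.array([p["k1"],0,0,0,0],float)
def proj(p,X):
    X=np.atleast_2d(np.asarray(X,float)); return cv2.projectPoints(X,cv2.Rodrigues(p["R"])[0],p["t"],p["intrinsics"],dist(p))[0][:,0]
def ray(p,uv):
    q=cv2.undistortPoints(np.array([[uv]],float),p["intrinsics"],dist(p),None,None,None)[0,0] if False else cv2.undistortPoints(np.array([[uv]],float),p["intrinsics"],dist(p))[0,0]
    d=p["R"].T@np.array([q[0],q[1],1.]);return -p["R"].T@p["t"],d
def onz(p,uv,z):
    c,d=ray(p,uv);return c+d*(z-c[2])/d[2]
def crop(f,x,y,w,h,s,name):
    cv2.imwrite("pics/"+name,cv2.resize(f[y:y+h,x:x+w],None,fx=s,fy=s,interpolation=cv2.INTER_CUBIC))
E
python3 - <<'E'
from h import *
f=cv2.imread("pics/top0.png");crop(f,220,190,260,110,3,"tc.png")
f=cv2.imread("pics/scene0.png");crop(f,180,170,270,190,2.9,"sc.png")
E
```

```text
(no output)
```

View pics/tc.png

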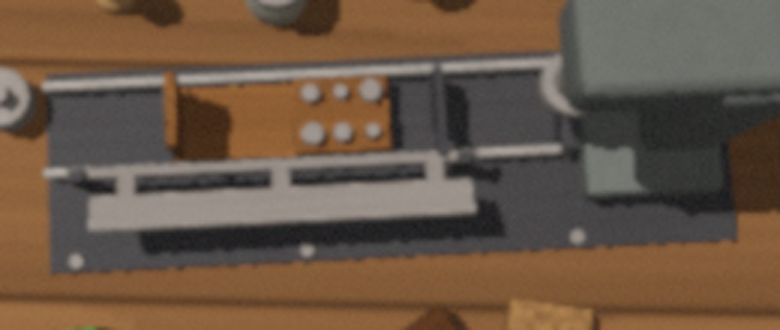

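View pics/sc.png

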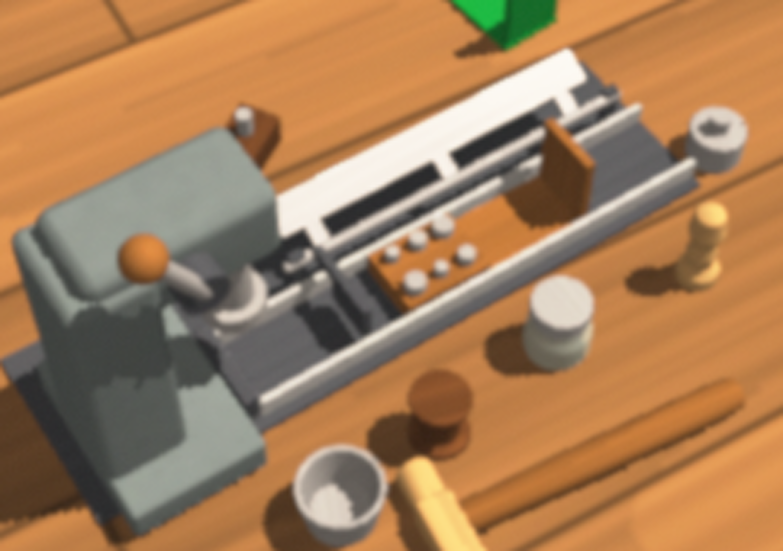

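```bash
cat > fit.py <<'E'
from h import *
from scipy.optimize import least_squares
pt=camera_params("top");ps=camera_params("scene")
T=[((-290,32.5,20),(43,86)),((-290,-32.5,20),(43,174)),((-252,-80.6,65),(90,231)),((18,-80.6,65),(476,213)),((18,-55.4,53),(473,180)),((-252,-55.4,53),(88,201))]
S=[((-290,32.5,20),(692,166)),((-290,-32.5,20),(640,108)),((-252,-80.6,65),(570,51)),((-252,-55.4,53),(586,76))]
A=np.array([a for a,_ in T+S])/1000.
ut=np.array([b for _,b in T])/3.+[220,190]-0.33; us=np.array([b for _,b in S])/2.9+[180,170]-.33
def W(v,a): 
    c,s=np.cos(v[2]),np.sin(v[2]); a=np.asarray(a); return a@np.array([[c,s,0],[-s,c,0],[0,0,1]])+[v[0],v[1],0]
def r(v):
    P=W(v,A);return np.r_[(proj(pt,P[:len(T)])-ut).ravel(),(proj(ps,P[len(T):])-us).ravel()]
o=least_squares(r,[0.5,0,-1.57],loss='soft_l1',x_scale=[.1,.1,.1]);v=o.x
if __name__=="__main__":
    print(v,r(v).reshape(-1,2).round(1))
    # tray: plate top rear edge, die tops
    Fi=lambda X:(np.array([[np.cos(v[2]),np.sin(v[2])],[-np.sin(v[2]),np.cos(v[2])]])@(X[:2]-v[:2])*1000).round(1)
    C=lambda u:np.array(u)/3.+[220,190]-.33
    for n,u,z in [("plate top rear",(165,75),.076),("plate top rear r",(168,150),.076),("die",(311,92),.034),("die",(371,90),.034),("die",(312,132),.034),("die",(374,130),.034),("block front top",(391,152),.024),("block front top far",(388,78),.024),("weight",(5,97),.044),("gate",(437,66),.04)]:
        X=onz(pt,C(u),z);print(n,X.round(4),Fi(X))
    C2=lambda u:np.array(u)/2.9+[180,170]-.33
    for n,u,z in [("plate top",(545,122),.076),("plate top",(590,157),.076),("weight",(718,125),.044),("jar",(562,300),.055),("buckle",(243,115),.05)]:
        X=onz(ps,C2(u),z);print(n,X.round(4),Fi(X))
E
python3 fit.py
```

```text
[ 0.54300458 -0.02700129 -1.50763831] [[-0.3 -0.6]
 [ 0.1 -0.8]
 [-1.  -0.5]
 [-0.2  0.2]
 [-0.6 -0.1]
 [ 0.3 -1.9]
 [-0.6 -1.7]
 [-0.9 -0.8]
 [-1.4 -1.2]
 [-0.6  1. ]]
plate top rear [0.5547 0.1682 0.076 ] [-194.1   24. ]
plate top rear r [0.5019 0.1642 0.076 ] [-193.4  -29. ]
die [0.5532 0.0658 0.034 ] [-92.  16.]
die [0.5556 0.0222 0.034 ] [-48.3  15.7]
die [0.5237 0.0645 0.034 ] [-92.5 -13.5]
die [0.5262 0.0196 0.034 ] [-47.6 -13.9]
block front top [0.5118 0.0064 0.024 ] [-35.3 -29. ]
block front top far [0.5669 0.0092 0.024 ] [-34.6  26.2]
weight [0.5425 0.286  0.044 ] [-312.4   19.3]
gate [ 0.5733 -0.0252  0.04  ] [ 0.1 30.4]
plate top [0.5083 0.1605 0.076 ] [-189.3  -22.8]
plate top [0.5514 0.1712 0.076 ] [-197.3   20.9]
weight [0.553  0.2886 0.044 ] [-314.4   29.9]
jar [0.6338 0.0964 0.055 ] [-117.4   98.4]
buckle [ 0.3753 -0.0193  0.05  ] [ -18.3 -166.9]
```

```bash
cat > go.py <<'E'
from fit import *
import bench,sys
F=np.array([[np.cos(v[2]),-np.sin(v[2]),0],[np.sin(v[2]),np.cos(v[2]),0],[0,0,1]])
def rel(pf,sgn=None):
    """rows' values to reach TCP at feeder point pf (mm), tool down, jaws along feeder y"""
    s=read_state();R=Ro.from_quat(s["ee_rot"]).as_matrix();p=s["position"]
    best=None
    for sg in ([sgn] if sgn else (1,-1)):
        x=np.array([0,0,-1.]);y=sg*F[:,1];G=np.c_[x,y,np.cross(x,y)]
        w=Ro.from_matrix(R.T@G).as_rotvec(degrees=True)
        if best is None or np.linalg.norm(w)<np.linalg.norm(best[1]): best=(sg,w)
    X=F@(np.array(pf)/1000)+[v[0],v[1],0]
    print("sg",best[0],"w",best[1].round(2),"t cm",(R.T@(X-p)*100).round(2))
def cur():
    s=read_state();R=Ro.from_quat(s["ee_rot"]).as_matrix()
    f=F.T@(s["position"]-[v[0],v[1],0])*1000
    print("t",s["time_s"],"tcp feeder mm",f.round(1),"F feeder",(F.T@s["contact_force"]).round(2),"gap",round(s["finger_gap"],4),"tool in feeder x",(F.T@R)[:,0].round(3),"y",(F.T@R)[:,1].round(3),"q",s["joint_positions"].round(3))
E
python3 - <<'E'
from go import *
print([n for n in dir(bench) if not n.startswith('__')], getattr(bench,'nose_length',None))
cur();rel((-215,-36,140));rel((-215,-36,140),1);rel((-215,-36,140),-1)
E
```

```text
['Unreachable', 'camera_params', 'grab_frame', 'job_done', 'nose_length', 'read_state'] 0.008
t 0.1 tcp feeder mm [-705.7 -340.9  238.5] F feeder [ 0.97  0.1  -0.23] gap 0.0854 tool in feeder x [ 0.001 -0.    -1.   ] y [ 0.955 -0.296  0.001] q [ 1.622  0.359  0.011 -0.    -1.224 -0.288]
sg -1 w [ 7.281e+01 -6.000e-02 -7.000e-02] t cm [  9.91  37.85 -43.63]
sg 1 w [-1.0719e+02  7.0000e-02 -6.0000e-02] t cm [  9.91  37.85 -43.63]
sg -1 w [ 7.281e+01 -6.000e-02 -7.000e-02] t cm [  9.91  37.85 -43.63]
```

```bash
python3 -m handwheel '[{"tx":5,"ty":10,"tz":-11.5,"wx":20,"hand":5.8},{"tx":5,"ty":10,"tz":-11.5,"wx":20,"hand":5.8},{"tx":5,"ty":20,"tz":-23,"wx":40,"hand":5.8},{"tx":5,"ty":20,"tz":-23,"wx":40,"hand":5.8},{"tx":5,"ty":20,"tz":-23,"wx":40,"hand":5.8},{"tx":5,"ty":30,"tz":-34.5,"wx":60,"hand":5.8},{"tx":5,"ty":30,"tz":-34.5,"wx":60,"hand":5.8},{"tx":5,"ty":30,"tz":-34.5,"wx":60,"hand":5.8}]'
python3 - <<'E'
from go import *
cur();rel((-215,-36,140),-1)
E
```

```text
t 0.1 tcp feeder mm [-705.7 -340.9  238.5] F feeder [ 0.97  0.1  -0.23] gap 0.0854 tool in feeder x [ 0.001 -0.    -1.   ] y [ 0.955 -0.296  0.001] q [ 1.622  0.359  0.011 -0.    -1.224 -0.288]
sg -1 w [ 7.281e+01 -6.000e-02 -7.000e-02] t cm [  9.91  37.85 -43.63]schema error: expected keys wx, wy, wz, tx, ty, tz, hand
```

```bash
python3 -m handwheel '[{"wx":20,"wy":0,"wz":0,"tx":5,"ty":10,"tz":-11.5,"hand":5.8},{"wx":20,"wy":0,"wz":0,"tx":5,"ty":10,"tz":-11.5,"hand":5.8},{"wx":40,"wy":0,"wz":0,"tx":5,"ty":20,"tz":-23,"hand":5.8},{"wx":40,"wy":0,"wz":0,"tx":5,"ty":20,"tz":-23,"hand":5.8},{"wx":40,"wy":0,"wz":0,"tx":5,"ty":20,"tz":-23,"hand":5.8},{"wx":60,"wy":0,"wz":0,"tx":5,"ty":30,"tz":-34.5,"hand":5.8},{"wx":60,"wy":0,"wz":0,"tx":5,"ty":30,"tz":-34.5,"hand":5.8},{"wx":60,"wy":0,"wz":0,"tx":5,"ty":30,"tz":-34.5,"hand":5.8}]'
python3 - <<'E'
from go import *
cur();rel((-215,-36,140),-1)
E
```

```text
time_s: 0.77
position: [0.3489, 0.3864, 0.1942]
ee_rot: [0.575, -0.412, -0.575, -0.411]
contact_force: [0.9, 1.3, -0.3]
finger_gap: 0.0582
t 0.7667 tcp feeder mm [-424.9 -167.6  194.2] F feeder [-1.27  0.94 -0.35] gap 0.0582 tool in feeder x [ 0.002 -0.    -1.   ] y [ 0.262 -0.965  0.001] q [ 1.214  0.142 -0.39   0.    -1.041 -0.886]
sg -1 w [15.18 -0.09 -0.04] t cm [  5.45  -7.21 -23.69]
```

```bash
python3 -m handwheel '[{"wx":15.2,"wy":0,"wz":0,"tx":1,"ty":-2.4,"tz":-8,"hand":5.8},{"wx":15.2,"wy":0,"wz":0,"tx":2,"ty":-2.4,"tz":-8,"hand":5.8},{"wx":15.2,"wy":0,"wz":0,"tx":3,"ty":-4.8,"tz":-16,"hand":5.8},{"wx":15.2,"wy":0,"wz":0,"tx":4,"ty":-4.8,"tz":-16,"hand":5.8},{"wx":15.2,"wy":0,"wz":0,"tx":5.4,"ty":-7.2,"tz":-23.7,"hand":5.8},{"wx":15.2,"wy":0,"wz":0,"tx":5.4,"ty":-7.2,"tz":-23.7,"hand":5.8},{"wx":15.2,"wy":0,"wz":0,"tx":5.4,"ty":-7.2,"tz":-23.7,"hand":5.8},{"wx":15.2,"wy":0,"wz":0,"tx":5.4,"ty":-7.2,"tz":-23.7,"hand":5.8}]'
python3 - <<'E'
from go import *
cur();rel((-217,-36,140),-1)
f=grab_frame("wrist");cv2.imwrite("pics/w1.png",f)
f=grab_frame("top");crop(f,200,170,260,130,3,"t1.png")
f=grab_frame("scene");crop(f,180,130,270,200,2.9,"s1.png")
E
```

```text
time_s: 1.43
position: [0.494, 0.1825, 0.1393]
ee_rot: [0.515, -0.487, -0.514, -0.484]
contact_force: [0.6, 0.4, -0.1]
finger_gap: 0.0581
t 1.4333 tcp feeder mm [-212.2  -35.7  139.3] F feeder [-0.39  0.61 -0.08] gap 0.0581 tool in feeder x [ 0.003 -0.002 -1.   ] y [-0.005 -1.     0.002] q [ 0.727  0.208 -0.448  0.001 -0.918 -0.67 ]
sg -1 w [-0.26 -0.18 -0.14] t cm [-0.07  0.03  0.48]
```

View pics/w1.png

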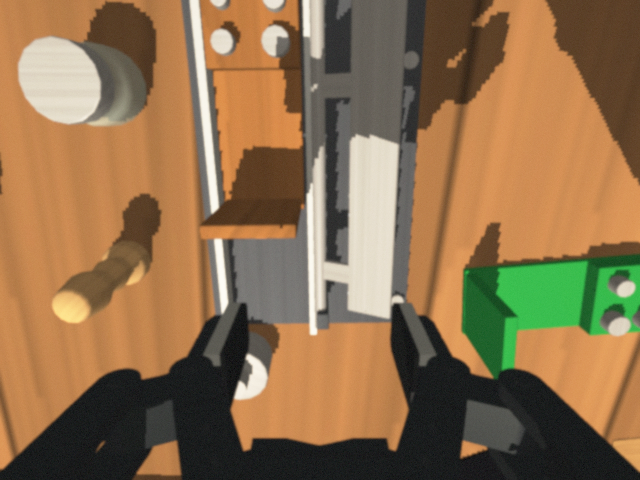

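View pics/s1.png

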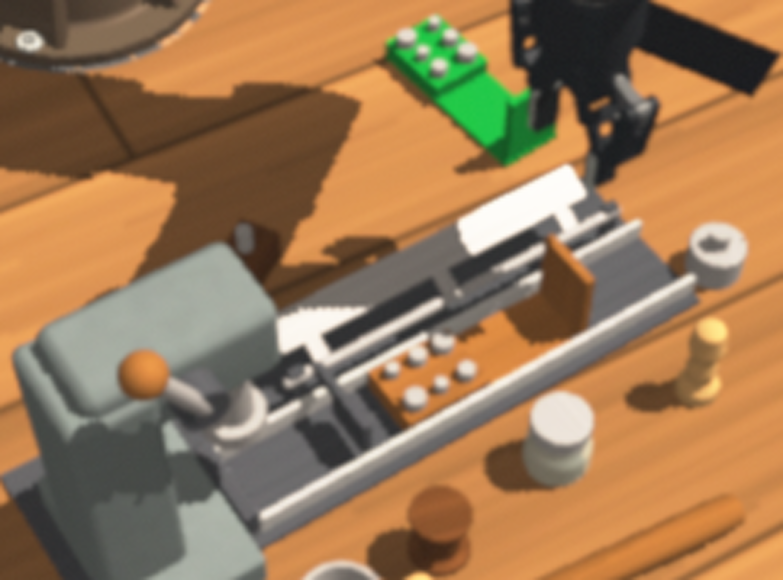

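View pics/t1.png

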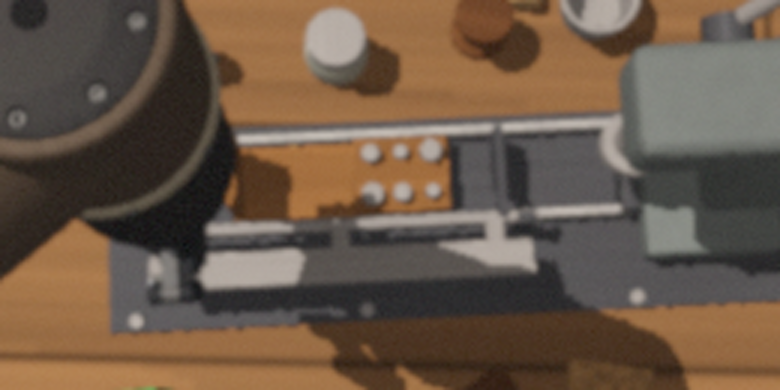

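```bash
python3 - <<'E'
from go import *
p=camera_params("wrist");f=cv2.imread("pics/w1.png")
print("cam feeder",(F.T@(-p["R"].T@p["t"]-[v[0],v[1],0])*1000).round(1))
for P,c in [([(-195,-26,76),(-195,26,76),(-187,26,76),(-187,-26,76)],(255,0,0)),([(-290,-32.5,20),(-290,32.5,20)],(0,0,255)),([(-252,-80.6,65),(-252,-55.4,53),(18,-55.4,53),(18,-80.6,65)],(0,255,0)),([(-212,-64.7,131),(-212,-79,131)],(0,255,255))]:
    q=proj(p,W(v,np.array(P)/1000)).astype(int);print(q.tolist());cv2.polylines(f,[q],True,c,1)
cv2.imwrite("pics/w1o.png",f)
E
```

```text
cam feeder [-134.   -36.8  275. ]
[[299, 229], [203, 229], [201, 215], [299, 215]]
[[313, 328], [227, 328]]
[[391, 313], [348, 304], [364, -273], [432, -303]]
[[386, 307], [420, 307]]
```

View pics/w1o.png

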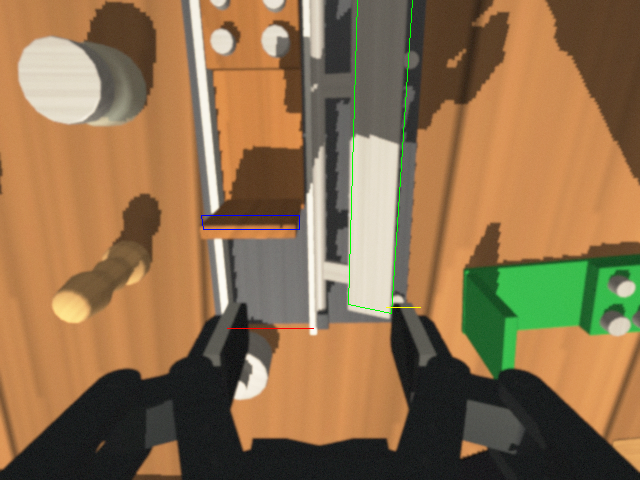

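```bash
python3 -m handwheel '[{"wx":0,"wy":0,"wz":0,"tx":2,"ty":0,"tz":0.8,"hand":5.8},{"wx":0,"wy":0,"wz":0,"tx":4,"ty":0,"tz":0.8,"hand":5.8},{"wx":0,"wy":0,"wz":0,"tx":6,"ty":0,"tz":0.8,"hand":5.8},{"wx":0,"wy":0,"wz":0,"tx":6,"ty":0,"tz":0.8,"hand":5.8},{"wx":0,"wy":0,"wz":0,"tx":6,"ty":0,"tz":0.8,"hand":5.8}]'
python3 - <<'E'
from go import *
cur();rel((-220,-36,40),-1)
f=grab_frame("wrist");cv2.imwrite("pics/w2.png",f)
f=grab_frame("scene");crop(f,180,130,270,200,2.9,"s2.png")
E
```

```text
time_s: 2.0
position: [0.4919, 0.1943, 0.0804]
ee_rot: [0.516, -0.485, -0.516, -0.482]
contact_force: [-0.9, 0.6, 1.2]
finger_gap: 0.0579
t 2.0 tcp feeder mm [-224.1  -37.1   80.4] F feeder [-0.67 -0.84  1.16] gap 0.0579 tool in feeder x [ 0.003 -0.002 -1.   ] y [ 0.002 -1.     0.002] q [ 0.748  0.284 -0.51   0.001 -0.78  -0.684]
sg -1 w [ 0.1  -0.16 -0.1 ] t cm [ 4.04 -0.11 -0.4 ]
```

View pics/w2.png

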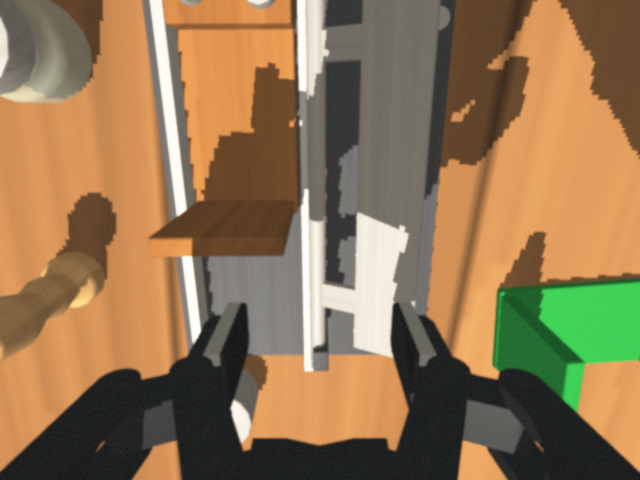

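View pics/s2.png

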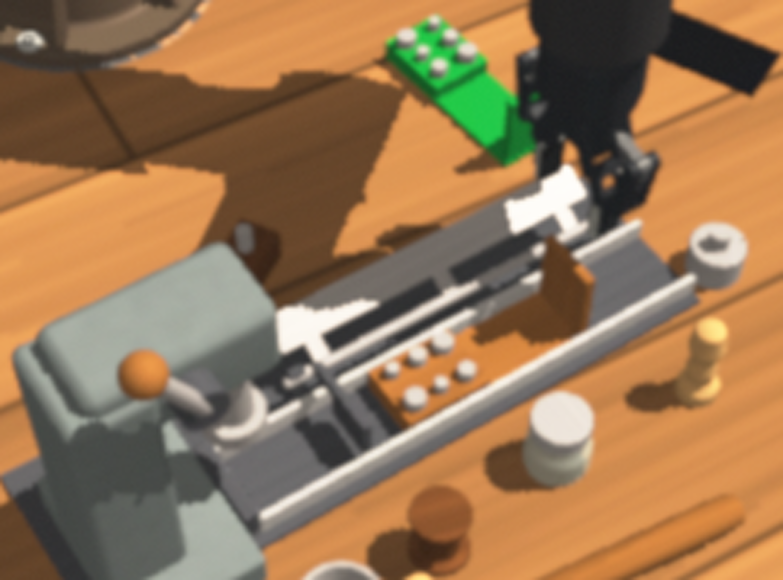

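```bash
python3 -m handwheel '[{"wx":0,"wy":0,"wz":0,"tx":1,"ty":-0.1,"tz":-0.2,"hand":5.8},{"wx":0,"wy":0,"wz":0,"tx":2,"ty":-0.1,"tz":-0.2,"hand":5.8},{"wx":0,"wy":0,"wz":0,"tx":2.8,"ty":-0.1,"tz":-0.2,"hand":5.8},{"wx":0,"wy":0,"wz":0,"tx":3.5,"ty":-0.1,"tz":-0.2,"hand":5.8},{"wx":0,"wy":0,"wz":0,"tx":3.5,"ty":-0.1,"tz":-0.2,"hand":5.8},{"wx":0,"wy":0,"wz":0,"tx":3.5,"ty":-0.1,"tz":-0.2,"hand":5.8}]'
python3 - <<'E'
from go import *
cur();rel((-220,-36,40),-1)
f=grab_frame("wrist");cv2.imwrite("pics/w3.png",f)
f=grab_frame("scene");crop(f,180,130,270,200,2.9,"s3.png")
f=grab_frame("top");crop(f,200,170,260,130,3,"t3.png")
E
```

```text
time_s: 2.6
position: [0.4939, 0.1925, 0.0462]
ee_rot: [0.516, -0.484, -0.515, -0.483]
contact_force: [-4.1, 0.5, 3.4]
finger_gap: 0.0581
t 2.6 tcp feeder mm [-222.1  -35.2   46.2] F feeder [-0.75 -4.08  3.43] gap 0.0581 tool in feeder x [ 0.002 -0.    -1.   ] y [ 0.001 -1.     0.   ] q [ 0.743  0.334 -0.541  0.002 -0.697 -0.68 ]
sg -1 w [ 0.07 -0.1  -0.02] t cm [ 0.62  0.08 -0.21]
```

View pics/w3.png

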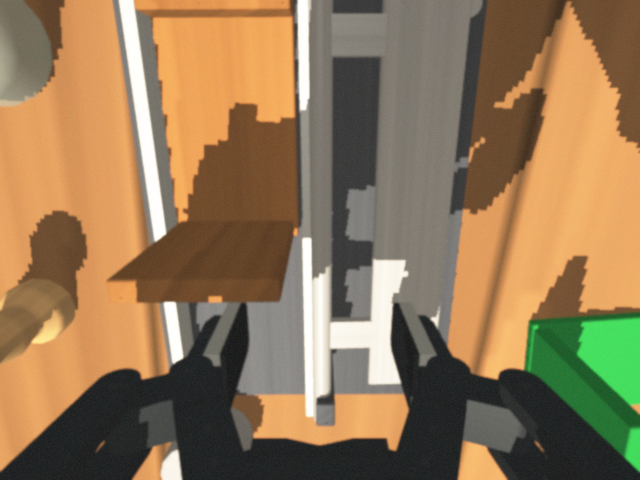

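View pics/s3.png

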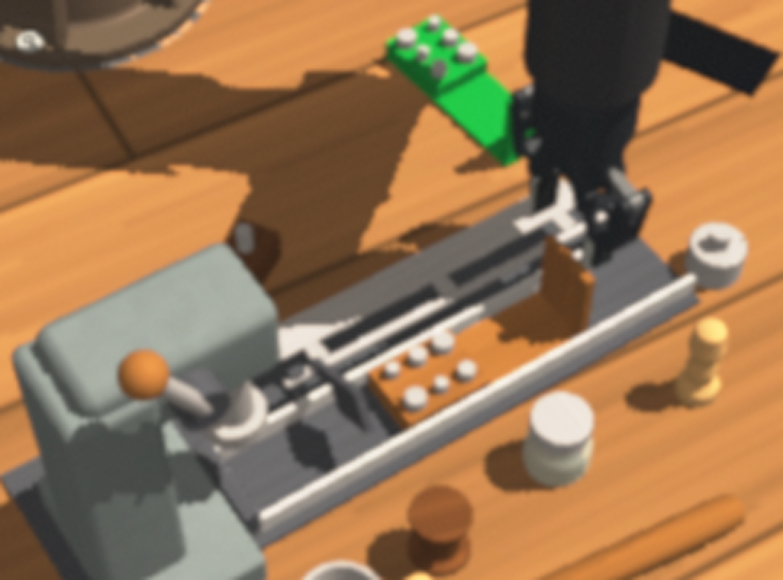

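View pics/t3.png

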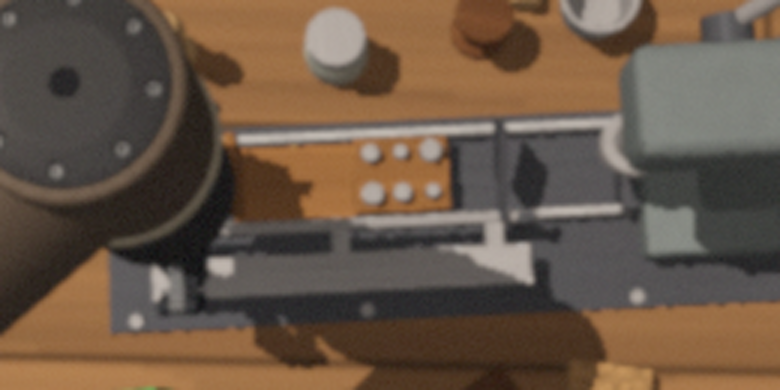

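```bash
python3 -m handwheel '[{"wx":0,"wy":0,"wz":0,"tx":0.3,"ty":0.1,"tz":-0.1,"hand":5.8},{"wx":0,"wy":0,"wz":0,"tx":0.6,"ty":0.1,"tz":-0.1,"hand":5.8},{"wx":0,"wy":0,"wz":0,"tx":0.6,"ty":0.1,"tz":-0.1,"hand":5.8},{"wx":0,"wy":0,"wz":0,"tx":0.6,"ty":0.1,"tz":-0.1,"hand":5.8}]'
python3 - <<'E'
from go import *
cur()
f=grab_frame("scene");crop(f,180,130,270,200,2.9,"s4.png")
f=grab_frame("top");crop(f,200,170,260,130,3,"t4.png")
E
```

```text
time_s: 3.08
position: [0.4938, 0.1919, 0.0411]
ee_rot: [0.516, -0.483, -0.515, -0.484]
contact_force: [1.2, 1.4, 4.0]
finger_gap: 0.0579
t 3.0833 tcp feeder mm [-221.5  -35.3   41.1] F feeder [-1.33  1.31  3.95] gap 0.0579 tool in feeder x [ 0.001  0.002 -1.   ] y [ 0.002 -1.    -0.002] q [ 0.742  0.34  -0.549  0.002 -0.681 -0.679]
```

View pics/s4.png

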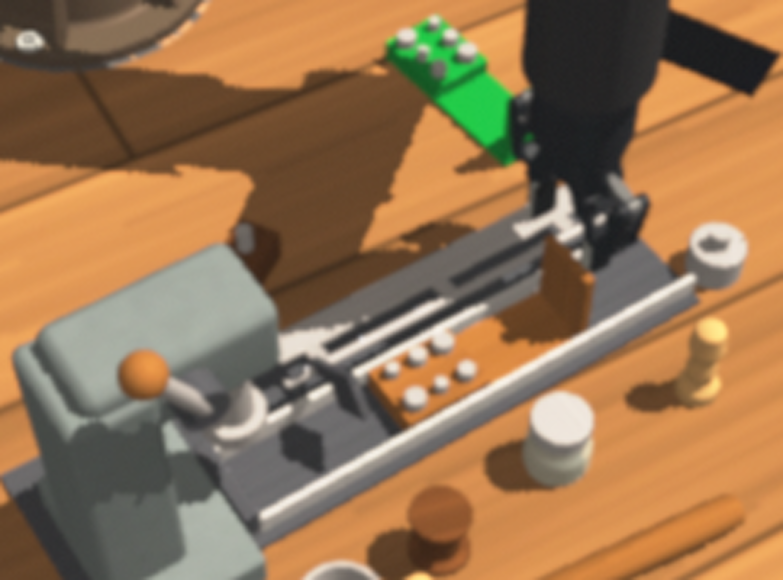

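View pics/t4.png

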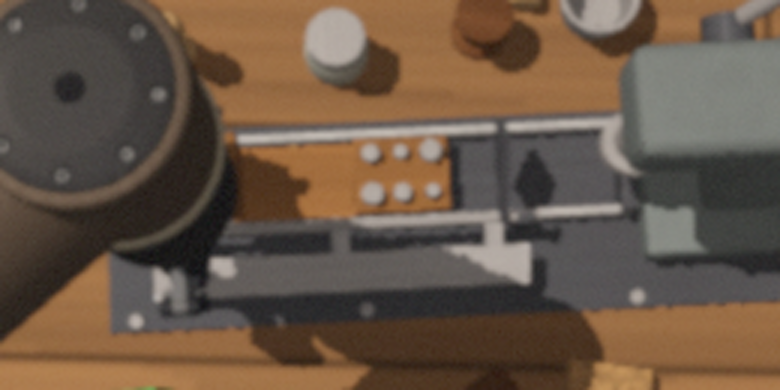

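```bash
python3 - <<'E'
from go import *
p=camera_params("wrist");f=grab_frame("wrist")
def line(al,th,x): 
    s=.45-th;d=2.25; return (x,-38-al*np.cos(s)+d*np.sin(s),42+al*np.sin(s)+d*np.cos(s))
for th,c in((.5,(0,0,255)),(.65,(255,255,0)),(.8,(0,255,0)),(.95,(255,0,0))):
  for al in(20.4,48.4):
    q=proj(p,W(v,np.array([line(al,th,x) for x in(-250,-200,-150,-120)])/1000)).astype(int);print(th,al,q.tolist());cv2.polylines(f,[q],False,c,1)
q=proj(p,W(v,np.array([(x,-42,42) for x in(-250,-100)])/1000)).astype(int);cv2.polylines(f,[q],False,(255,0,255),1)
crop(f,280,0,240,440,1.35,"w4.png")
# scene overlay of blade-tip candidates
ps_=ps; f=grab_frame("scene")
for th in(.5,.65,.8,.95):
    for z0 in(16,):
        y0,zz=66,z0-42
        P=(0,-38+y0*np.cos(th)-zz*np.sin(th),42+y0*np.sin(th)+zz*np.cos(th));print(th,np.round(P),proj(ps,W(v,np.array([P])/1000)),proj(pt,W(v,np.array([P])/1000)))
E
```

```text
0.5 20.4 [[373, 389], [379, 279], [387, 141], [393, 41]]
0.5 48.4 [[439, 387], [453, 277], [469, 141], [482, 42]]
0.65 20.4 [[372, 384], [378, 275], [385, 141], [391, 43]]
0.65 48.4 [[433, 376], [445, 270], [460, 140], [471, 46]]
0.8 20.4 [[370, 379], [376, 272], [382, 140], [388, 45]]
0.8 48.4 [[425, 365], [436, 263], [449, 138], [459, 49]]
0.95 20.4 [[367, 375], [372, 269], [379, 139], [383, 46]]
0.95 48.4 [[416, 356], [425, 257], [437, 137], [445, 52]]
0.5 [ 0. 32. 51.] [[305.75433225 277.89756837]] [[365.76495183 209.69535089]]
0.65 [ 0. 30. 61.] [[305.11613692 274.23497411]] [[366.35031034 209.61069137]]
0.8 [ 0. 27. 71.] [[304.05372507 270.10285216]] [[366.96812376 210.27940573]]
0.95 [ 0. 22. 81.] [[302.58760313 265.59994688]] [[367.60473712 211.71069588]]
```

View pics/w4.png

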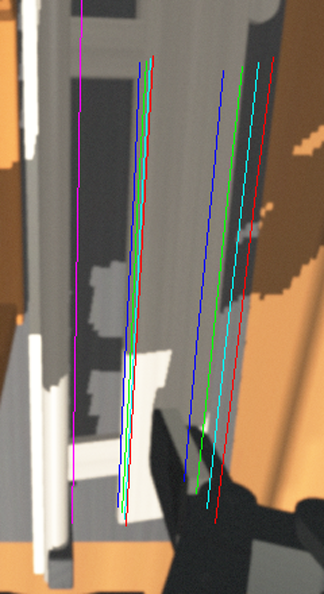

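```bash
python3 - <<'E'
from go import *
f=grab_frame("wrist");cv2.imwrite("pics/w5.png",f)
g=cv2.cvtColor(f,cv2.COLOR_BGR2GRAY)
for r in (60,141,200,230): print(r,g[r-2:r+3,330:500:4].mean(0).astype(int).tolist())
g=np.clip((f.astype(float)-20)*2.2,0,255).astype(np.uint8)
crop(g,300,0,200,300,2,"w5c.png")
E
```

```text
60 [105, 67, 67, 68, 68, 68, 68, 69, 68, 70, 73, 71, 100, 119, 125, 126, 127, 121, 122, 121, 121, 123, 125, 127, 125, 126, 125, 124, 123, 125, 126, 126, 108, 60, 59, 60, 59, 61, 61, 85, 85, 85, 81]
141 [103, 60, 62, 62, 60, 60, 62, 60, 59, 63, 61, 82, 121, 126, 128, 130, 123, 123, 121, 125, 125, 128, 129, 129, 126, 127, 126, 125, 128, 128, 107, 62, 60, 56, 60, 61, 72, 85, 84, 83, 83, 83, 82]
200 [99, 61, 61, 59, 72, 124, 123, 122, 130, 132, 129, 115, 125, 127, 133, 127, 127, 122, 126, 126, 129, 128, 129, 129, 128, 128, 127, 130, 127, 67, 61, 60, 60, 63, 65, 84, 84, 82, 83, 83, 84, 82, 82]
230 [97, 62, 61, 58, 95, 134, 131, 129, 133, 133, 124, 122, 125, 129, 131, 128, 127, 125, 129, 128, 130, 128, 126, 130, 128, 128, 129, 126, 92, 117, 125, 123, 126, 128, 175, 175, 175, 174, 173, 172, 174, 174, 173]
```

View pics/w5c.png

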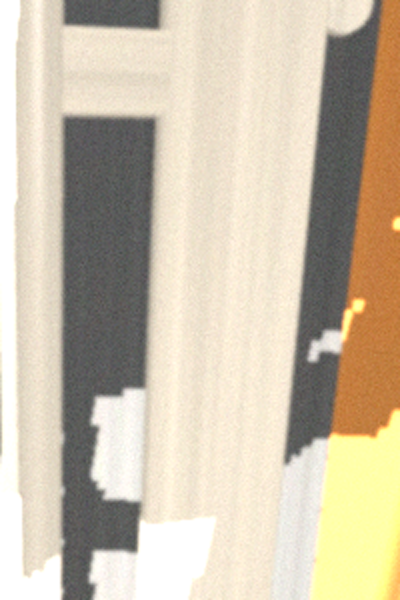

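```bash
python3 -m handwheel '[{"wx":0,"wy":0,"wz":0,"tx":0.3,"ty":0.1,"tz":-0.1,"hand":5.8},{"wx":0,"wy":0,"wz":0,"tx":0.5,"ty":0.1,"tz":-0.1,"hand":5.8},{"wx":0,"wy":0,"wz":0,"tx":0.5,"ty":0.1,"tz":-0.1,"hand":5.8},{"wx":0,"wy":0,"wz":0,"tx":0.5,"ty":0.1,"tz":-0.1,"hand":5.8}]'
python3 - <<'E'
from go import *
cur()
p=camera_params("wrist");f=grab_frame("wrist");cv2.imwrite("pics/w6.png",f)
g=cv2.cvtColor(f,cv2.COLOR_BGR2GRAY)
def line(al,th,x): 
    s=.45-th;d=2.25; return (x,-38-al*np.cos(s)+d*np.sin(s),42+al*np.sin(s)+d*np.cos(s))
for th in(.5,.65,.8,.95):
  print(th,[proj(p,W(v,np.array([line(al,th,-150)])/1000))[0].astype(int).tolist() for al in(20.4,48.4)])
r=g[139:144,320:480].mean(0);d=np.diff(cv2.GaussianBlur(r[None],(1,1),0)[0])
k=np.where(abs(d)>12)[0];print((k+320).tolist(),d[k].astype(int).tolist())
# plate rear edge
print(camera_params("wrist")["t"].shape)
E
```

```text
time_s: 3.67
position: [0.4919, 0.1901, 0.0357]
ee_rot: [0.516, -0.484, -0.515, -0.483]
contact_force: [-0.3, 1.2, 3.7]
finger_gap: 0.058
t 3.6667 tcp feeder mm [-219.9  -37.3   35.7] F feeder [-1.18 -0.26  3.7 ] gap 0.058 tool in feeder x [ 0.002 -0.    -1.   ] y [ 0.001 -1.     0.   ] q [ 0.742  0.346 -0.557  0.002 -0.669 -0.679]
0.5 [[384, 148], [469, 147]]
0.65 [[382, 147], [460, 145]]
0.8 [[379, 146], [448, 144]]
0.95 [[375, 145], [436, 142]]
[325, 326, 366, 367, 438, 439, 440] [-14, -19, 14, 18, -15, -24, -18]
(3,)
```

View pics/w6.png

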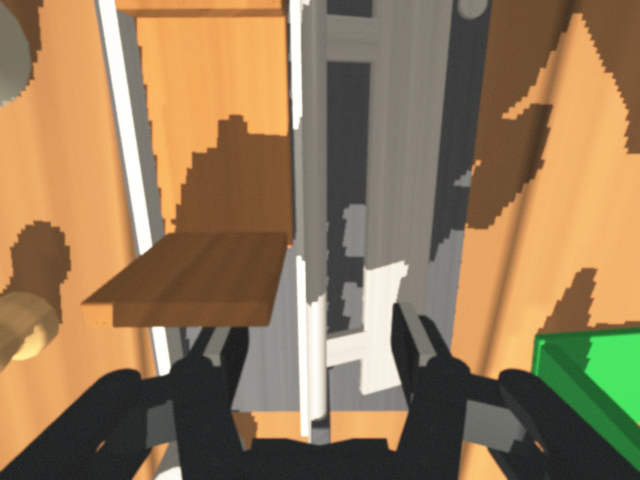

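```bash
python3 -m handwheel '[{"wx":0,"wy":0,"wz":0,"tx":0.2,"ty":-0.1,"tz":-0.1,"hand":5.8},{"wx":0,"wy":0,"wz":0,"tx":0.4,"ty":-0.1,"tz":-0.1,"hand":5.8},{"wx":0,"wy":0,"wz":0,"tx":0.4,"ty":-0.1,"tz":-0.1,"hand":5.8},{"wx":0,"wy":0,"wz":0,"tx":0.4,"ty":-0.1,"tz":-0.1,"hand":5.8}]'
cat > th.py <<'E'
from go import *
cur()
p=camera_params("wrist");f=grab_frame("wrist");cv2.imwrite("pics/wl.png",f)
g=cv2.cvtColor(f,cv2.COLOR_BGR2GRAY)
xc=(F.T@(read_state()["position"]-[v[0],v[1],0])*1000)[0]+70
def line(al,th,x): 
    s=.45-th;d=2.25; return (x,-38-al*np.cos(s)+d*np.sin(s),42+al*np.sin(s)+d*np.cos(s))
for th in(.65,.8,.95):
  print(th,[proj(p,W(v,np.array([line(al,th,xc)])/1000))[0].astype(int).tolist() for al in(20.4,48.4)])
R=int(proj(p,W(v,np.array([line(30,.8,xc)])/1000))[0][1])
r=g[R-2:R+3,320:480].mean(0);d=np.diff(r)
k=np.where(abs(d)>12)[0];print(R,(k+320).tolist(),d[k].astype(int).tolist())
E
python3 th.py
```

```text
time_s: 4.05
position: [0.4928, 0.189, 0.0316]
ee_rot: [0.516, -0.484, -0.515, -0.483]
contact_force: [-1.1, 2.0, 4.1]
finger_gap: 0.0579
t 4.05 tcp feeder mm [-218.7  -36.4   31.6] F feeder [-2.06 -0.98  4.07] gap 0.0579 tool in feeder x [ 0.002 -0.001 -1.   ] y [ 0.001 -1.     0.001] q [ 0.739  0.353 -0.559  0.002 -0.661 -0.676]
0.65 [[387, 148], [467, 146]]
0.8 [[384, 147], [455, 145]]
0.95 [[379, 146], [441, 143]]
146 [328, 329, 365, 366, 367, 433, 434] [-14, -21, 12, 18, 15, -25, -21]
```

```bash
python3 -m handwheel '[{"wx":0,"wy":0,"wz":0,"tx":0,"ty":0,"tz":-0.7,"hand":5.8},{"wx":0,"wy":0,"wz":0,"tx":0,"ty":0,"tz":-1.4,"hand":5.8},{"wx":0,"wy":0,"wz":0,"tx":0,"ty":0,"tz":-2.1,"hand":5.8},{"wx":0,"wy":0,"wz":0,"tx":0,"ty":0,"tz":-2.8,"hand":5.8},{"wx":0,"wy":0,"wz":0,"tx":0,"ty":0,"tz":-3.5,"hand":5.8},{"wx":0,"wy":0,"wz":0,"tx":0,"ty":0,"tz":-3.5,"hand":5.8}]'
python3 th.py; python3 - <<'E'
from h import *
f=grab_frame("top");crop(f,200,170,260,130,3,"t7.png")
E
```

```text
time_s: 4.6
position: [0.4947, 0.1529, 0.0317]
ee_rot: [0.516, -0.485, -0.515, -0.483]
contact_force: [-0.4, -1.8, 4.0]
finger_gap: 0.0583
t 4.6 tcp feeder mm [-182.5  -36.8   31.7] F feeder [ 1.76 -0.47  4.05] gap 0.0583 tool in feeder x [ 0.002 -0.001 -1.   ] y [ 0.    -1.     0.001] q [ 0.68   0.34  -0.581  0.002 -0.652 -0.618]
0.65 [[385, 148], [465, 146]]
0.8 [[382, 147], [453, 145]]
0.95 [[378, 146], [440, 143]]
146 [431, 432, 433] [-13, -26, -19]
```

View pics/wl.png

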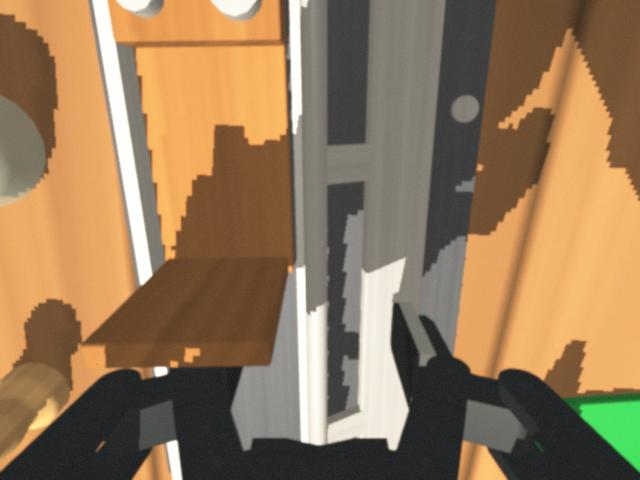

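View pics/t7.png

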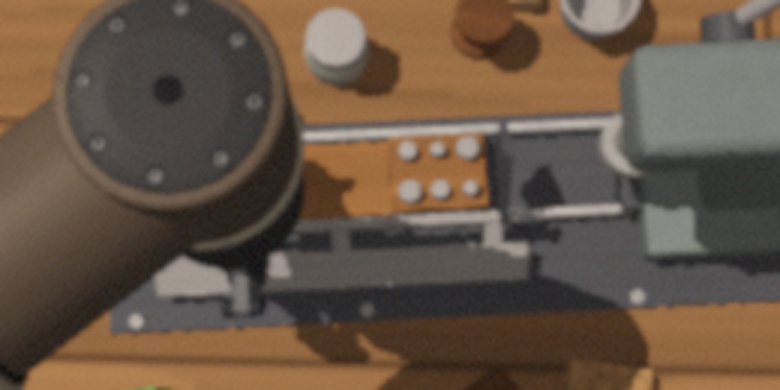

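```bash
python3 -m handwheel '[{"wx":0,"wy":0,"wz":0,"tx":0,"ty":0,"tz":-0.7,"hand":5.8},{"wx":0,"wy":0,"wz":0,"tx":0,"ty":0,"tz":-1.4,"hand":5.8},{"wx":0,"wy":0,"wz":0,"tx":0,"ty":0,"tz":-2.1,"hand":5.8},{"wx":0,"wy":0,"wz":0,"tx":0,"ty":0,"tz":-2.8,"hand":5.8},{"wx":0,"wy":0,"wz":0,"tx":0,"ty":0,"tz":-3.5,"hand":5.8},{"wx":0,"wy":0,"wz":0,"tx":0,"ty":0,"tz":-4.2,"hand":5.8},{"wx":0,"wy":0,"wz":0,"tx":0,"ty":0,"tz":-4.9,"hand":5.8},{"wx":0,"wy":0,"wz":0,"tx":0,"ty":0,"tz":-5.6,"hand":5.8}]'
python3 th.py; python3 - <<'E'
from h import *
f=grab_frame("top");crop(f,200,170,260,130,3,"t8.png")
E
```

```text
time_s: 5.37
position: [0.4982, 0.0975, 0.0318]
ee_rot: [0.516, -0.485, -0.515, -0.483]
contact_force: [-2.2, 5.5, 2.3]
finger_gap: 0.0585
t 5.3667 tcp feeder mm [-127.1  -36.8   31.8] F feeder [-5.58 -1.85  2.33] gap 0.0585 tool in feeder x [ 0.002 -0.001 -1.   ] y [ 0.001 -1.     0.001] q [ 0.582  0.327 -0.603  0.002 -0.643 -0.52 ]
0.65 [[386, 144], [466, 143]]
0.8 [[383, 144], [454, 141]]
0.95 [[378, 143], [440, 140]]
143 [325, 326, 363, 364, 431, 432, 433] [-16, -16, 14, 17, -13, -23, -21]
```

View pics/t8.png

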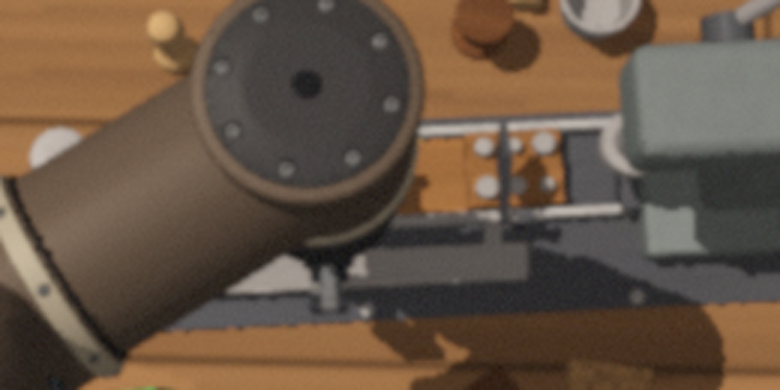

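View pics/wl.png

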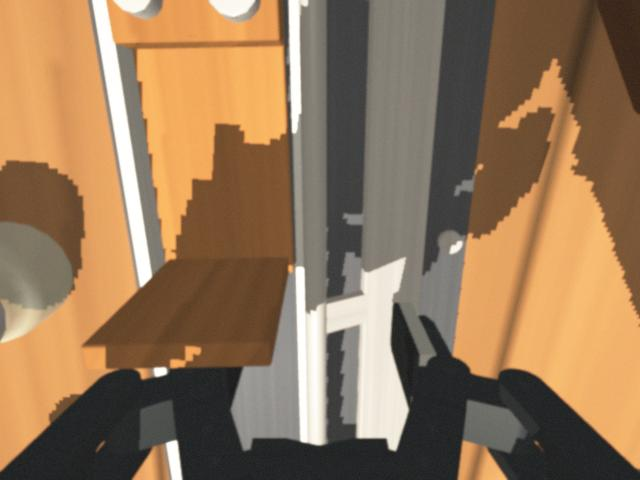

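```bash
python3 -m handwheel '[{"wx":0,"wy":0,"wz":0,"tx":0,"ty":0,"tz":-0.7,"hand":5.8},{"wx":0,"wy":0,"wz":0,"tx":0,"ty":0,"tz":-1.4,"hand":5.8},{"wx":0,"wy":0,"wz":0,"tx":0,"ty":0,"tz":-2.1,"hand":5.8},{"wx":0,"wy":0,"wz":0,"tx":0,"ty":0,"tz":-2.8,"hand":5.8},{"wx":0,"wy":0,"wz":0,"tx":0,"ty":0,"tz":-3.3,"hand":5.8},{"wx":0,"wy":0,"wz":0,"tx":0,"ty":0,"tz":-3.6,"hand":5.8},{"wx":0,"wy":0,"wz":0,"tx":0,"ty":0,"tz":-3.8,"hand":5.8},{"wx":0,"wy":0,"wz":0,"tx":0,"ty":0,"tz":-3.8,"hand":5.8}]'
python3 th.py; python3 - <<'E'
from h import *
f=grab_frame("top");crop(f,200,170,260,130,3,"t9.png")
f=grab_frame("scene");crop(f,180,130,270,200,2.9,"s9.png")
E
```

```text
time_s: 6.13
position: [0.5005, 0.0589, 0.0319]
ee_rot: [0.516, -0.485, -0.515, -0.483]
contact_force: [-0.7, 2.2, 2.5]
finger_gap: 0.058
t 6.1333 tcp feeder mm [-88.4 -37.   31.9] F feeder [-2.2  -0.6   2.47] gap 0.058 tool in feeder x [ 0.003 -0.002 -1.   ] y [ 0.    -1.     0.002] q [ 0.509  0.322 -0.611  0.003 -0.64  -0.449]
0.65 [[385, 148], [464, 146]]
0.8 [[382, 147], [452, 144]]
0.95 [[377, 146], [439, 143]]
146 [323, 324, 325, 362, 363, 430, 431, 432] [-12, -20, -13, 18, 19, -13, -22, -23]
```

View pics/t9.png

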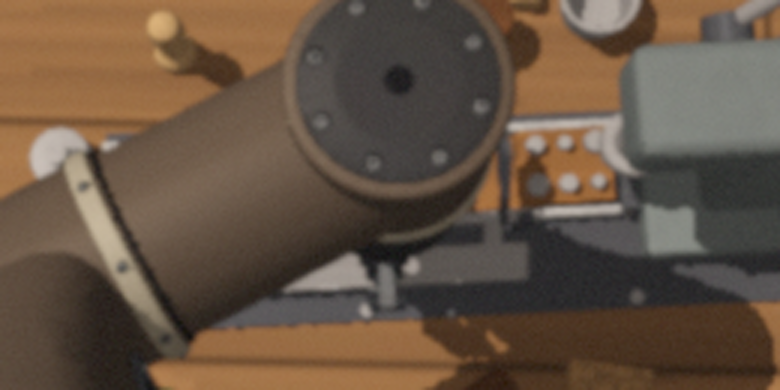

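View pics/s9.png

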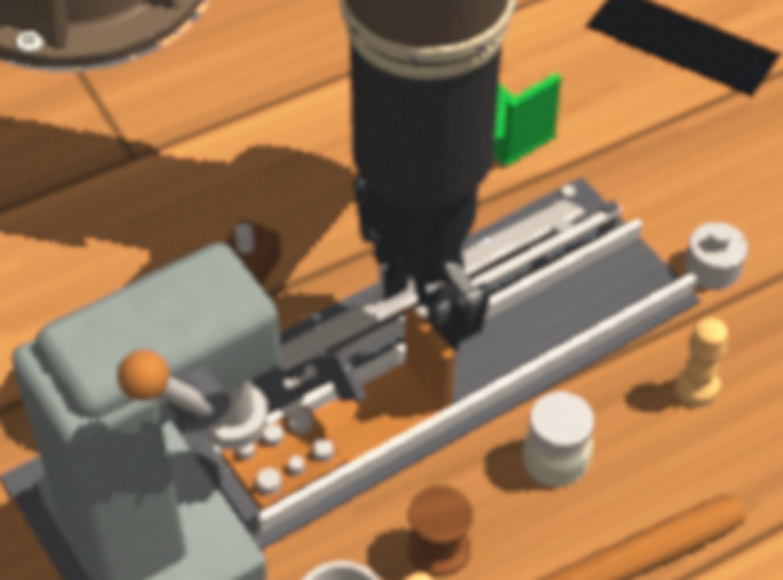

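```bash
python3 -m handwheel '[{"wx":0,"wy":0,"wz":0,"tx":0,"ty":0,"tz":-0.2,"hand":5.8},{"wx":0,"wy":0,"wz":0,"tx":0,"ty":0,"tz":-0.4,"hand":5.8},{"wx":0,"wy":0,"wz":0,"tx":0,"ty":0,"tz":-0.4,"hand":5.8},{"wx":0,"wy":0,"wz":0,"tx":0,"ty":0,"tz":-0.4,"hand":5.8}]'
python3 th.py; python3 -m handwheel '[{"wx":0,"wy":0,"wz":0,"tx":0,"ty":0,"tz":-0.2,"hand":5.8},{"wx":0,"wy":0,"wz":0,"tx":0,"ty":0,"tz":-0.2,"hand":5.8}]'; python3 th.py
```

```text
time_s: 6.62
position: [0.5008, 0.0551, 0.0319]
ee_rot: [0.516, -0.485, -0.515, -0.483]
contact_force: [-0.9, 3.8, 3.1]
finger_gap: 0.0582
t 6.6167 tcp feeder mm [-84.6 -36.9  31.9] F feeder [-3.89 -0.64  3.07] gap 0.0582 tool in feeder x [ 0.003 -0.002 -1.   ] y [ 0.    -1.     0.002] q [ 0.502  0.322 -0.612  0.004 -0.64  -0.441]
0.65 [[385, 147], [464, 146]]
0.8 [[382, 147], [452, 144]]
0.95 [[378, 146], [439, 143]]
146 [362, 363, 431, 432] [14, 15, -23, -22]
time_s: 6.83
position: [0.502, 0.0545, 0.0324]
ee_rot: [0.517, -0.484, -0.515, -0.483]
contact_force: [-2.6, 10.6, 3.9]
finger_gap: 0.058
t 6.8333 tcp feeder mm [-83.9 -35.8  32.4] F feeder [-10.73  -1.97   3.87] gap 0.058 tool in feeder x [ 0.002  0.    -1.   ] y [ 0.002 -1.    -0.   ] q [ 0.499  0.322 -0.611  0.003 -0.639 -0.437]
0.65 [[389, 148], [468, 146]]
0.8 [[386, 147], [456, 144]]
0.95 [[381, 146], [442, 143]]
146 [434, 435] [-23, -21]
```

```bash
python3 - <<'E'
from h import *
f=grab_frame("scene");crop(f,220,230,150,110,5,"s10.png")
E
```

```text
(no output)
```

View pics/s10.png

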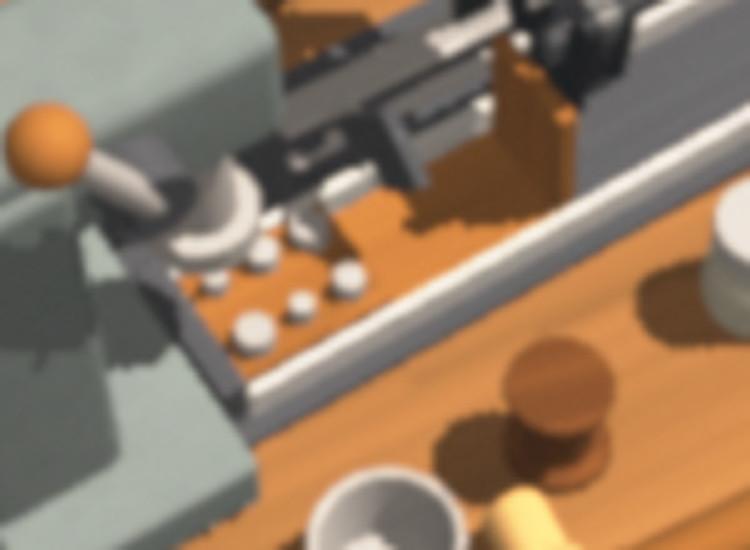

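```bash
python3 -m handwheel '[{"wx":0,"wy":0,"wz":0,"tx":0,"ty":0,"tz":0.4,"hand":5.8},{"wx":0,"wy":0,"wz":0,"tx":0,"ty":0,"tz":0.8,"hand":5.8},{"wx":0,"wy":0,"wz":0,"tx":-1,"ty":0,"tz":1,"hand":5.8},{"wx":0,"wy":0,"wz":0,"tx":-2,"ty":0,"tz":1,"hand":5.8},{"wx":0,"wy":0,"wz":0,"tx":-3,"ty":0,"tz":1,"hand":5.8},{"wx":0,"wy":0,"wz":0,"tx":-5,"ty":0,"tz":1.2,"hand":5.8},{"wx":0,"wy":0,"wz":0,"tx":-8,"ty":0,"tz":1.5,"hand":5.8},{"wx":0,"wy":0,"wz":0,"tx":-11,"ty":0,"tz":2,"hand":5.8}]'
python3 -m handwheel '[{"wx":0,"wy":0,"wz":0,"tx":-3,"ty":0,"tz":3,"hand":5.8},{"wx":0,"wy":0,"wz":0,"tx":-3,"ty":0,"tz":6,"hand":5.8},{"wx":0,"wy":0,"wz":0,"tx":-3,"ty":0,"tz":9,"hand":5.8},{"wx":0,"wy":0,"wz":0,"tx":-3,"ty":0,"tz":12,"hand":5.8},{"wx":0,"wy":0,"wz":0,"tx":-3,"ty":0,"tz":15,"hand":5.8},{"wx":0,"wy":0,"wz":0,"tx":-3,"ty":0,"tz":15,"hand":5.8}]'
python3 - <<'E'
from go import *
cur()
f=grab_frame("scene");crop(f,180,130,270,200,2.9,"s11.png")
f=grab_frame("top");crop(f,200,170,260,130,3,"t11.png");cv2.imwrite("pics/t11f.png",f)
E
```

```text
time_s: 7.6
position: [0.5002, 0.0743, 0.1435]
ee_rot: [0.516, -0.484, -0.515, -0.483]
contact_force: [1.3, 0.1, -0.6]
finger_gap: 0.0579
time_s: 8.1
position: [0.4911, 0.2282, 0.174]
ee_rot: [0.517, -0.483, -0.516, -0.483]
contact_force: [-0.3, 0.0, 0.6]
finger_gap: 0.0581
t 8.1 tcp feeder mm [-258.   -35.7  174. ] F feeder [-0.03 -0.32  0.64] gap 0.0581 tool in feeder x [ 0.001  0.002 -1.   ] y [ 0.004 -1.    -0.002] q [ 0.798  0.193 -0.377  0.002 -1.    -0.733]
```

View pics/s11.png

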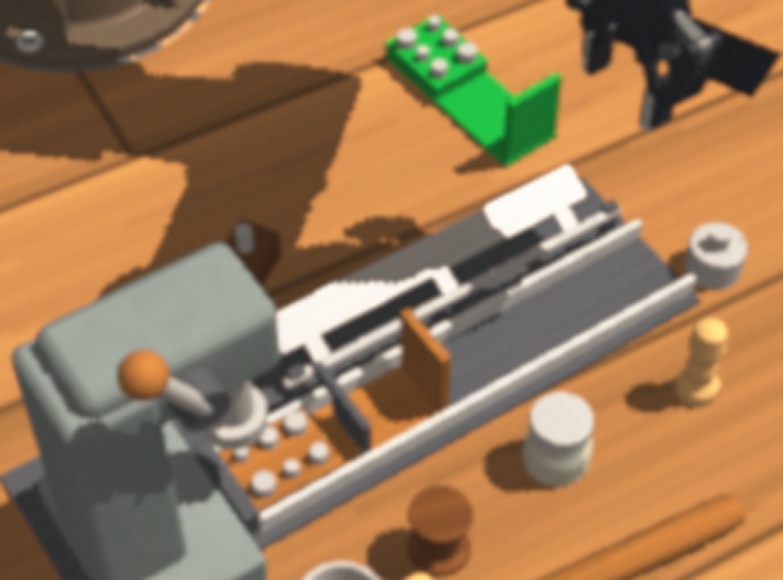

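View pics/t11.png

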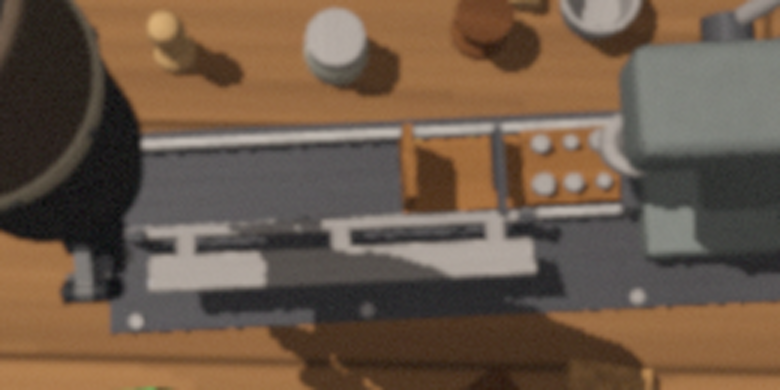

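```bash
python3 - <<'E'
from go import *
for c,o in(((311,92),(220,190)),((371,90),(220,190)),((541,144),(200,170)),((544,184),(200,170)),((604,182),(200,170)),((403,127),(200,170)),((628,200),(200,170))):
    X=onz(pt,np.array(c)/3+o-.33,.034);print(c,(F.T@(X-[v[0],v[1],0])*1000).round(1))
E
```

```text
(311, 92) [-92.  16.  34.]
(371, 90) [-48.3  15.7  34. ]
(541, 144) [32.2 17.  34. ]
(544, 184) [ 32.5 -12.7  34. ]
(604, 182) [ 76.3 -13.   34. ]
(403, 127) [-67.9  33.6  34. ]
(628, 200) [ 92.9 -26.9  34. ]
```

```bash
python3 - <<'E'
from bench import *
print(job_done())
E
```

```text
the job is handed in; nothing more can be done
None
```

The die tray is home against the end stop with the gate shut behind the dies, and the job is handed in; no verdict was reported.

**What I did:** One fingertip pressed the treadle until the gate was at about 0.85 rad. The other finger pushed the tray by its rear plate, about 125 mm, until the force along the chute rose to about 11 N with almost no further movement. I then backed the hand off about 1 cm and raised it clear.

**Last checks:**
- **Tray:** the dies put its origin at about feeder x +54 mm (home is +55 mm; my feeder fit is good to about 2 mm), and it looks flat.
- **Gate:** by eye it is shut, with its blade behind the die block and only the tail under it. I did not measure the angle.
- **Surroundings:** the hand is clear and the force reading is near zero. The bystanders in the last views look unmoved. The mallet, tin, waxblock and buckle block were at most partly in those crops, so I did not fully check them.
- **Disagreement:** the fingertips sit about 4 to 7 mm farther back at this opening than `nose_length` implies. I therefore set the gate angle from the wrist picture instead of from height.

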